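# Stow the filler cap under the swing-up tray of the parts box

## Task

Put the cream-coloured filler cap away in the red parts box: swing the box's grey top tray by its black handle fully up and back until it rests open, lay the cap on the floor of the compartment underneath, then swing the tray back down until it is fully closed over it. Leave the black caps where they are.

Things in the scene. Friction and masses are not known exactly. Their poses are not given: they have to be found in the camera images.
- parts_box: Red parts box, standing firm (it does not move): 135 mm along its x, 170 mm along its y, 48 mm high, walls and floor 4 mm thick. Origin: middle of its underside, on the work surface. Axes: x to its rear (away from the robot, turned by the box's yaw), y to its left, z up. A grey tray on swing arms closes it from above.
- compartment (a point): Middle of the inner floor of the red box's compartment, 4 mm above the work surface. The compartment is 127 mm (box x) by 162 mm (box y) inside and 44 mm deep; axes as the box's. The open tray's front edge is 97 mm behind this point and its underside 72 mm above the work surface.
- tray_arms (a joint): Angle q (rad) of the 90 mm arms that carry the tray: 0 closed, 2.356 fully open, at a stop. The tray stays level. From closed it shifts by 0.09*(cos 0.262 - cos(0.262+q)) m along the box's +x and 0.09*(sin(0.262+q) - sin 0.262) m up: 165 mm back, 22 mm up when open; top 67 mm up at q = 1.31. From there it sinks slowly either way by its weight (about 3 N) and rests.
- tray_handle (a point): Centre of the tray's black handle bar: 14 mm thick and high, 80 mm long along the box's y, on two thin posts over the tray's middle; axes as the box's. Bar centre 98 mm above the work surface when closed, 45 mm above the tray floor, 28 mm above its rim. Fingers close on it along the box's x. Tray 135x170 mm, 20 mm high; two bolts and a nut plate lie loose in its corners.
- cream_cap_centre (a point): Centre of the loose round cream filler cap, rust-stained, small rusty stud on top: body 54 mm across (56 over its ribs), 24 mm high, 28 with the stud; lying stud up. This point is 13 mm above its underside. Grip any diameter. It lies to the right of the box, in one of three places shared with two black caps, among ridges 25 mm high; closing along world x always clears the ridges.
- cap_b_centre (a point): Centre, half-way up, of a loose black round cap, 54 mm across, 19 mm high: a bystander.
- cap_c_centre (a point): Centre, half-way up, of another loose black ribbed round cap, 58 mm across, 14 mm high: a bystander.
Not all that is in view belongs to the job. Leave any green look-alike of the part that bears cream_cap_centre alone.

How it is judged:
On the way, in this order (a step that is already met when the one before it is completed fails the run):
1. the tray is swung fully up and back (arms beyond 2.1 rad) (value of joint tray_arms above 2.1 rad), for 0.2 s.
2. the cream cap lies in the compartment, let go, with the tray still open (arms beyond 2.1 rad) (x of cream_cap_centre in the frame of compartment between -0.06 and 0.06 m and y of cream_cap_centre in the frame of compartment between -0.08 and 0.08 m and z of cream_cap_centre in the frame of compartment between 0 and 0.03 m and contact force between the fingers and cream_cap below 0.1 N and value of joint tray_arms above 2.1 rad), for 0.2 s.
At the end, for the whole second after the job is handed in: The cream cap lies at rest in the box's compartment (its centre within the walls, less than 30 mm above the floor) and the tray is down over it (arms within 0.08 rad of closed) (x of cream_cap_centre in the frame of compartment between -0.06 and 0.06 m and y of cream_cap_centre in the frame of compartment between -0.08 and 0.08 m and z of cream_cap_centre in the frame of compartment between 0 and 0.03 m and value of joint tray_arms below 0.08 rad and linear speed of cream_cap below 0.02 m/s); the robot touches nothing.
It fails at once if a black cap is moved more than 30 mm from where it lay (distance of any of cap_b_centre, cap_c_centre from where it was at the start of the episode above 0.03 m).
It also fails if it takes over 72 s, if anything falls off the work surface, if the arm or the gripper's body presses on something with over 40 N, if the wrist force passes 120 N, or if a joint passes its speed limit or range.

## Robot

A 6-joint arm with a two-finger parallel gripper is mounted at the origin on a cart in front of the work surface, level with it; the furniture and walls round the work are solid. World frame = base frame: x ahead of the robot, y to its left, z up, the work surface at z = 0. Lengths are in m, angles in rad, forces in N, time in s.
With the tool pointing down it reaches from about 0.375 to 0.9 m from the base axis. Payload 3.1 kg.
Tool frame: the origin (TCP) lies at the very end of the fingers, on their centre line; the grasp point (between the pads) lies 19 mm behind it; z points along the fingers, y is the line along which they close (so a half turn about z gives the same grasp; the last joint's range is limited). The gripper opens to 85 mm and grips with 20 to 120 N. Pads are 22 mm wide; open, the fingers measure 114 mm over their backs; the gripper's body (76 mm by 85 mm) begins 54 mm behind the grasp point. The pads swing forward as they close: fully open they stand 13 mm farther back than shut.
Start: joints at [-1.496, 0.527, 1.433, -0, 1.181, -0.178], TCP at [0.156, -0.605, 0.231] pointing down, gripper open.
Joint ranges: [-3.08, 3.08], [-0.75, 2.2], [0.22, 2.44], [-1.43, 4.57], [0, 2.65], [-2.85, 2.85]. Speed limits (rad/s): [2.79, 2.79, 3.14, 3.14, 3.14, 3.14].

## Interface

Orientations are given as [roll, pitch, yaw] about the fixed x, y, z axes, in that order (R = Rz(yaw) Ry(pitch) Rx(roll)).
In Python, from bench import bot gives the robot as it stands. The module is installed in compiled form; this text tells all that it offers.
- The arm moves only by the shell command python3 -m creep 'ROWS' [FORCE]. ROWS is JSON, a list of rows, each an object with "linear": the shift along the tool's x, y, z in m, a list of three; "twist": the turn about the tool's z in rad; "claw": the gripper's target within -1 to 1 (fully open at 1, half-way at 0, shut at -1). In form: [{"linear": [dx, dy, dz], "twist": twist, "claw": claw}, ...]. A call has 1 to 5 rows; each row shifts and turns the commanded pose from where the row before left it, along the tool's axes as they then stand; what a row does not reach is not made up. A row lasts 1/8 s, in which the tool goes at most 62.5 mm and 10.7 degrees, less where a joint would pass 70% of its speed; a pose out of reach is approached as far as the arm can. A call is refused whole if a number of a shift passes 0.0625 or a number of a turn 0.188, either way. A call with a gripper value outside its range is refused whole. The fingers move at their own pace and stop on an object; FORCE is the grip in N (left out, the last holds). Time passes only in rows, so rows that do not move let the fingers close. It gives the time, the measured TCP pose, the force, the opening and the grip force at its end, in the units of the state.
- bot.observe(): the state, without advancing time (a new reading comes with each control period).
- bot.snapshot(name): name is "side" or "top" or "wrist"; returns the picture (480x640x3 uint8, red, green, blue); there is no depth.
- bot.camera_info(name): a dict with "fovy" (degrees; the focal length in pixels is half the picture's height over the tangent of half this angle, whatever the lens; pixels are square), "cx", "cy" (the principal point, pixels), "cam_to_world" (4x4, takes a point from camera to world coordinates); the wrist camera has in their place "T_tool_cam" (4x4, takes a point from camera to tool coordinates, whose origin is the TCP and whose axes are the flange's). Camera axes: x right, y up, looking along -z (the intrinsics and any distortion apply to the point x, -y, -z); pixel columns grow to the right and rows downward; lengths in m; the calibration is good to about 2 mm. A picture is of the moment at which its call begins: read the wrist's pose just before it. camera_info takes no time and is no camera call.
- bot.hand_in(): hands the job in; it is judged then, once.
The state is a dict: "time": time; "qpos": joint angles; "joint_vel": joint speeds; "tau": joint torques, N m; "eef_pos": TCP position; "eef_rot": TCP orientation; "force": force on the tool from outside, world axes, zero at the start; "ft_torque": the same for the moment, N m; "opening": finger opening in m; "grasp_force": force on a finger pad.
Only numpy, scipy, OpenCV 4.12 (cv2) and the standard library are available. Lean on these libraries where they do the work, as an engineer would, in place of code of your own. Each camera call takes 0.05 s, during which the arm holds its last target. There are 200 camera calls.

## Working session

There is one attempt and no reset: what is moved stays moved. The work goes in short steps, Python scripts to look and compute and a shell command to move; the robot and the scene stay as the last step left them, time stands still between calls to the robot, and variables do not carry over. Pictures are saved under pics/ and viewed, at most 10 in all, crops included, and the job is handed in when it is done.

```bash
mkdir -p pics; cat > h.py <<'E'
from bench import bot
import numpy as np, cv2
from scipy.spatial.transform import Rotation as R
def snap(n,f):
    s=bot.observe(); im=bot.snapshot(n); cv2.imwrite('pics/'+f,im[:,:,::-1]); return s,im
def ray(n,u,v,z,s=None):
    c=bot.camera_info(n); f=240/np.tan(np.radians(c['fovy'])/2)
    if n=='wrist':
        T=np.eye(4);T[:3,:3]=R.from_euler('xyz',s['eef_rot']).as_matrix();T[:3,3]=s['eef_pos'];M=T@np.array(c['T_tool_cam'])
    else: M=np.array(c['cam_to_world'])
    d=M[:3,:3]@np.array([(u-c['cx'])/f,-(v-c['cy'])/f,-1]);o=M[:3,3]
    return o+d*(z-o[2])/d[2]
E
python3 - <<'E'
from h import *
np.set_printoptions(precision=4,suppress=True)
for n in ('top','side'): snap(n,n+'0.png'); print(bot.camera_info(n))
print(bot.camera_info('wrist'),bot.observe())
E
```

```text
{'fovy': 53.07418937961094, 'cx': 317.4452456437288, 'cy': 237.2005973304102, 'cam_to_world': array([[-0.025 ,  0.9953, -0.0937,  0.4656],
       [-0.9997, -0.0246,  0.0053,  0.0264],
       [ 0.003 ,  0.0938,  0.9956,  1.0702],
       [ 0.    ,  0.    ,  0.    ,  1.    ]])}
{'fovy': 44.65505511934308, 'cx': 315.2744263128236, 'cy': 247.65120948592153, 'cam_to_world': array([[ 0.9865,  0.083 , -0.1413,  0.4267],
       [-0.1639,  0.5209, -0.8377, -0.8909],
       [ 0.0041,  0.8495,  0.5275,  0.6662],
       [ 0.    ,  0.    ,  0.    ,  1.    ]])}
{'fovy': 65.02503162067936, 'cx': 312.9535084960273, 'cy': 240.53662398510576, 'T_tool_cam': array([[ 0.0007,  0.9522,  0.3055,  0.0786],
       [ 1.    , -0.0008,  0.0003, -0.    ],
       [ 0.0006,  0.3055, -0.9522, -0.1427],
       [ 0.    ,  0.    ,  0.    ,  1.    ]])} {'time': 0.1, 'qpos': array([-1.4965,  0.5284,  1.4338, -0.    ,  1.1814, -0.1785]), 'joint_vel': array([ 0.    , -0.0008, -0.0028,  0.0006,  0.0023,  0.0013]), 'tau': array([ -0.0001, -44.3304, -17.8587,  -0.0002,   0.0039,   0.    ]), 'eef_pos': array([ 0.1563, -0.6045,  0.2304]), 'eef_rot': array([-3.1397, -0.0003,  0.2529]), 'force': array([-0.2696,  0.7452,  0.1268]), 'ft_torque': array([ 0.0088, -0.0524, -0.0082]), 'grasp_force': 0.0, 'opening': 0.08557735071865923}
```

View pics/top0.png

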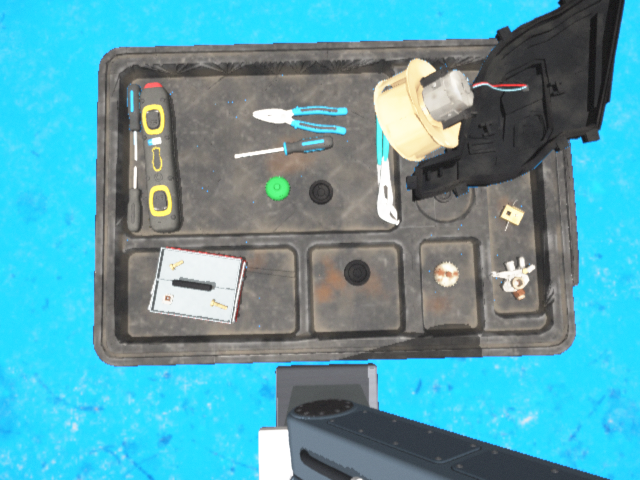

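View pics/side0.png

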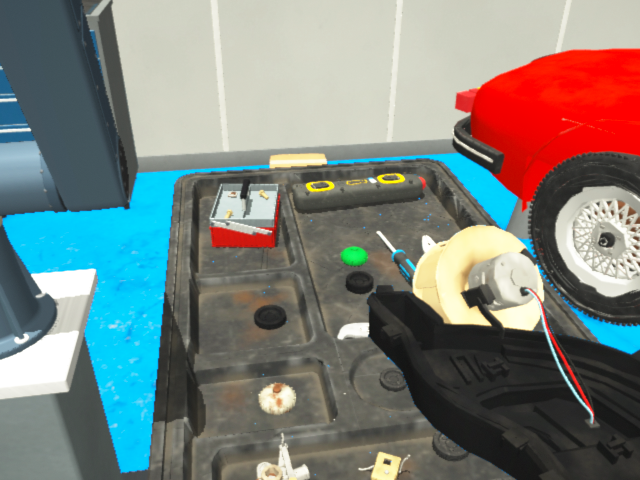

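Top: the box is at about (198,285) with its handle bar from (173,283) to (211,287). Black caps are at (357,272) and (321,192).

Possible mix-ups for the cream cap:
- ribbed cream disc with rust at (447,274)
- green look-alike at (277,188)
- cream motor housing at (410,110)
- tan block at (512,213)
- white fitting at (516,278)

I choose (447,274) and will check it in a crop.

```bash
python3 - <<'E'
from h import *
np.set_printoptions(precision=4,suppress=True)
im=cv2.imread('pics/top0.png')
a=cv2.resize(im[235:335,140:255],None,fx=4,fy=4,interpolation=2)[:400]
b=cv2.resize(im[235:335,405:490],None,fx=4,fy=4,interpolation=2)
cv2.imwrite('pics/crop.png',np.hstack([a,b])[:, :800])
print('cap',ray('top',447,274,.022), ray('side',277,398,.02))
print('handle',ray('top',173,283,.104),ray('top',211,287,.104),ray('side',246,197,.1))
E
```

```text
cap [ 0.4768 -0.2591  0.022 ] [ 0.4746 -0.2723  0.02  ]
handle [0.4717 0.3123 0.104 ] [0.4619 0.2364 0.104 ] [0.4661 0.2336 0.1   ]
```

View pics/crop.png

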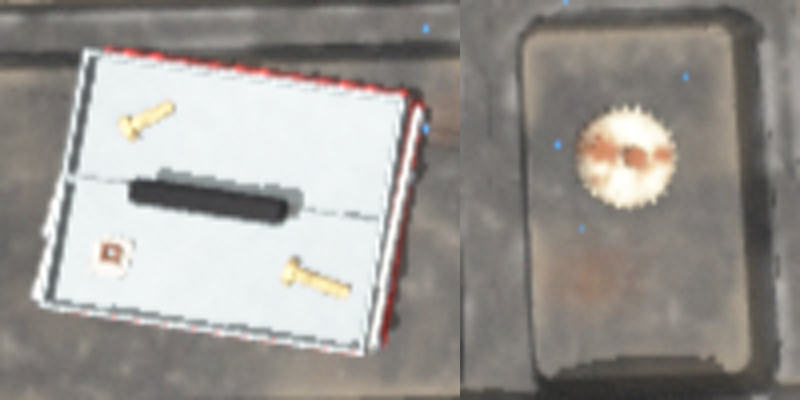

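The crop confirms it: a ribbed cream disc with a rusty stud at top (446.8,274.2). The handle runs from (172,282) to (212,287). Moving above the handle.

```bash
python3 -m creep '[{"linear":[0,0,0],"twist":-0.166,"claw":1},{"linear":[0,0,0],"twist":-0.166,"claw":1},{"linear":[0,0,0],"twist":-0.166,"claw":1},{"linear":[0,0,0],"twist":-0.166,"claw":1}]' 60
python3 -m creep '[{"linear":[0,0,0],"twist":-0.166,"claw":1},{"linear":[0,0,0],"twist":-0.166,"claw":1},{"linear":[0,0,0],"twist":-0.166,"claw":1}]'
python3 -m creep '[{"linear":[0.043,0.036,0],"twist":0,"claw":1},{"linear":[0.043,0.036,0],"twist":0,"claw":1},{"linear":[0.043,0.036,0],"twist":0,"claw":1},{"linear":[0.043,0.036,0],"twist":0,"claw":1}]'
python3 -m creep '[{"linear":[0.043,0.036,0],"twist":0,"claw":1},{"linear":[0.043,0.036,0],"twist":0,"claw":1},{"linear":[0.043,0.036,0],"twist":0,"claw":1},{"linear":[0,0,0],"twist":0,"claw":1}]'
```

```text
time: 0.6
eef_pos: [0.1563, -0.6047, 0.2307]
eef_rot: [-3.141, -0.001, 0.922]
force: [0.1, -0.2, -0.4]
opening: 0.0857
grasp_force: 0.0
time: 0.98
eef_pos: [0.1563, -0.6047, 0.2307]
eef_rot: [-3.141, -0.001, 1.42]
force: [-0.0, -0.1, -0.1]
opening: 0.0851
grasp_force: 0.0
time: 1.48
eef_pos: [0.3263, -0.4561, 0.231]
eef_rot: [-3.141, -0.001, 1.414]
force: [-0.2, -0.7, 0.0]
opening: 0.0854
grasp_force: 0.0
time: 1.98
eef_pos: [0.4543, -0.3436, 0.2309]
eef_rot: [-3.141, -0.001, 1.421]
force: [-1.2, -1.2, 0.3]
opening: 0.0854
grasp_force: 0.0
```

```bash
python3 -m creep '[{"linear":[0.0557,-0.0073,0],"twist":0,"claw":1},{"linear":[0.0557,-0.0073,0],"twist":0,"claw":1},{"linear":[0.0557,-0.0073,0],"twist":0,"claw":1},{"linear":[0.0557,-0.0073,0],"twist":0,"claw":1},{"linear":[0.0557,-0.0073,0],"twist":0,"claw":1}]'
python3 -m creep '[{"linear":[0.0557,-0.0073,0],"twist":0,"claw":1},{"linear":[0.0557,-0.0073,0],"twist":0,"claw":1},{"linear":[0.0557,-0.0073,0],"twist":0,"claw":1},{"linear":[0.0557,-0.0073,0],"twist":0,"claw":1},{"linear":[0.0557,-0.0073,0],"twist":0,"claw":1}]'
python3 -m creep '[{"linear":[0.0557,-0.0073,0],"twist":0,"claw":1},{"linear":[0,0,0],"twist":0,"claw":1}]'
python3 - <<'E'
from h import *
s,_=snap('wrist','w1.png'); print(s['eef_pos'],s['eef_rot'])
E
```

```text
time: 2.6
eef_pos: [0.4588, -0.0655, 0.2312]
eef_rot: [-3.141, 0.0, 1.413]
force: [0.2, 0.4, -0.3]
opening: 0.0851
grasp_force: 0.0
time: 3.22
eef_pos: [0.4666, 0.2153, 0.2312]
eef_rot: [3.141, 0.001, 1.414]
force: [0.6, -0.9, -0.2]
opening: 0.0853
grasp_force: 0.0
time: 3.48
eef_pos: [0.468, 0.2733, 0.231]
eef_rot: [3.141, -0.001, 1.419]
force: [0.6, -0.5, 0.2]
opening: 0.0851
grasp_force: 0.0
[0.46801493 0.27325749 0.23104921] [ 3.14103914e+00 -5.92619936e-04  1.41926540e+00]
```

View pics/w1.png

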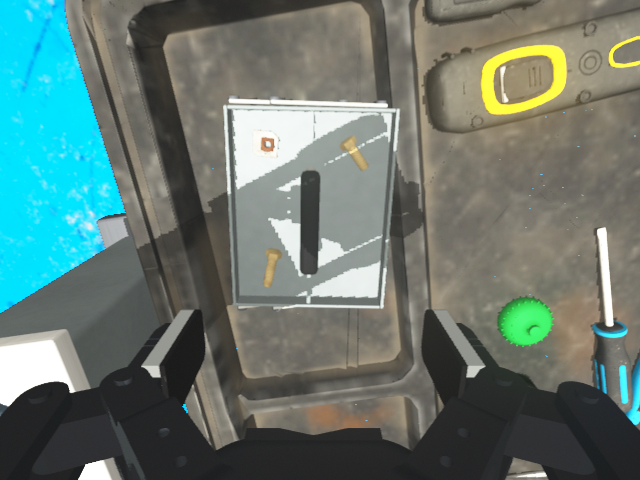

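The wrist view shows the handle bar running from (311,171) to (309,274), nearly vertical, so the yaw is almost right.

```bash
python3 - <<'E'
from h import *
s=bot.observe(); a=ray('wrist',311,171,.105,s);b=ray('wrist',309.5,274,.098,s)
c=(a+b)/2;d=a-b;yb=np.arctan2(-d[0],d[1]);Rt=R.from_euler('xyz',s['eef_rot']).as_matrix()
print(a,b,c,np.hypot(*d[:2]),yb,'dyaw',yb+np.pi/2-s['eef_rot'][2],'tool',Rt.T@(np.array([c[0],c[1],.098-.019])-s['eef_pos']))
for u,v in((228,106),(399,106),(384,305),(235,303)): print(ray('wrist',u,v,.07,s))
E
```

```text
[0.47327651 0.3148838  0.105     ] [0.45951767 0.23439916 0.098     ] [0.46639709 0.27464148 0.1015    ] 0.08165220169922487 -0.16931318495942516 dyaw -0.015998801861986323 tool [ 0.00322168 -0.00179258  0.1518623 ]
[0.41755885 0.36842502 0.07      ]
[0.54588853 0.34867697 0.07      ]
[0.51867258 0.18306924 0.07      ]
[0.3872158 0.2051778 0.07     ]
```

```bash
python3 -m creep '[{"linear":[0.003,-0.002,0.05],"twist":0.016,"claw":1},{"linear":[0,0,0.05],"twist":0,"claw":1},{"linear":[0,0,0.03],"twist":0,"claw":1},{"linear":[0,0,0.021],"twist":0,"claw":1},{"linear":[0,0,0],"twist":0,"claw":1}]' 60
python3 -m creep '[{"linear":[0,0,0],"twist":0,"claw":-1},{"linear":[0,0,0],"twist":0,"claw":-1},{"linear":[0,0,0],"twist":0,"claw":-1},{"linear":[0,0,0],"twist":0,"claw":-1},{"linear":[0,0,0],"twist":0,"claw":-1}]' 60
python3 -m creep '[{"linear":[0,0,0],"twist":0,"claw":-1},{"linear":[0,0,0],"twist":0,"claw":-1}]'
python3 - <<'E'
import numpy as np
p=lambda q:np.array([.09*(np.cos(.262)-np.cos(.262+q)),.09*(np.sin(.262+q)-np.sin(.262))])
q=np.linspace(0,2.356,13);d=np.diff([p(x) for x in q],axis=0)
print(np.round(d,4))
E
```

```text
time: 4.15
eef_pos: [0.4655, 0.2716, 0.0788]
eef_rot: [-3.138, 0.003, 1.396]
force: [0.4, 0.1, -0.2]
opening: 0.0854
grasp_force: 0.0
time: 4.78
eef_pos: [0.4654, 0.2744, 0.081]
eef_rot: [-3.14, -0.0, 1.399]
force: [-2.8, 0.7, 5.1]
opening: 0.0128
grasp_force: 58.5
time: 5.03
eef_pos: [0.4654, 0.2744, 0.081]
eef_rot: [-3.14, 0.0, 1.399]
force: [-2.6, 1.0, 4.6]
opening: 0.0128
grasp_force: 58.4
[[ 0.0062  0.0165]
 [ 0.0093  0.015 ]
 [ 0.0121  0.0129]
 [ 0.0143  0.0103]
 [ 0.0161  0.0073]
 [ 0.0172  0.004 ]
 [ 0.0176  0.0006]
 [ 0.0174 -0.0029]
 [ 0.0165 -0.0062]
 [ 0.015  -0.0093]
 [ 0.0129 -0.0121]
 [ 0.0103 -0.0143]]
```

Gripped (opening 12.8 mm, 58 N). Swinging the tray along its arc.

```bash
python3 -m creep '[{"linear":[0,0.0062,-0.0165],"twist":0,"claw":-1},{"linear":[0,0.0093,-0.015],"twist":0,"claw":-1},{"linear":[0,0.0121,-0.0129],"twist":0,"claw":-1},{"linear":[0,0.0143,-0.0103],"twist":0,"claw":-1}]'
```

```text
time: 5.52
eef_pos: [0.5046, 0.2676, 0.1347]
eef_rot: [-3.135, 0.001, 1.399]
force: [-2.8, 2.0, -4.1]
opening: 0.0126
grasp_force: 59.1
```

```bash
python3 -m creep '[{"linear":[0,0.0161,-0.0073],"twist":0,"claw":-1},{"linear":[0,0.0172,-0.004],"twist":0,"claw":-1},{"linear":[0,0.0176,-0.0006],"twist":0,"claw":-1},{"linear":[0,0.0174,0.0029],"twist":0,"claw":-1}]'
python3 -m creep '[{"linear":[0,0.0165,0.0062],"twist":0,"claw":-1},{"linear":[0,0.015,0.0093],"twist":0,"claw":-1},{"linear":[0,0.0129,0.0121],"twist":0,"claw":-1},{"linear":[0,0.009,0.0125],"twist":0,"claw":-1},{"linear":[0,0,0],"twist":0,"claw":-1}]'
```

```text
time: 6.02
eef_pos: [0.575, 0.2554, 0.1446]
eef_rot: [-3.141, -0.0, 1.399]
force: [-2.0, 1.2, -1.8]
opening: 0.0126
grasp_force: 59.7
time: 6.65
eef_pos: [0.6279, 0.2462, 0.1029]
eef_rot: [-3.141, -0.0, 1.399]
force: [-0.4, 1.3, 1.3]
opening: 0.0127
grasp_force: 59.9
```

Tray is at its stop (165 mm back, 22 mm up). Releasing, rising and going to the cap.

```bash
python3 -m creep '[{"linear":[0,0,0],"twist":0,"claw":1},{"linear":[0,0,0],"twist":0,"claw":1},{"linear":[0,0,0],"twist":0,"claw":1},{"linear":[0,0,0],"twist":0,"claw":1},{"linear":[0,0,0],"twist":0,"claw":1}]'
python3 -m creep '[{"linear":[0,0,-0.05],"twist":0,"claw":1},{"linear":[0,0,-0.05],"twist":0,"claw":1},{"linear":[0,-0.045,-0.03],"twist":0,"claw":1},{"linear":[0,-0.045,0],"twist":0,"claw":1},{"linear":[0,-0.045,0],"twist":0,"claw":1}]'
python3 -m creep '[{"linear":[0,0,0],"twist":-0.172,"claw":1},{"linear":[-0.059,-0.002,0],"twist":0,"claw":1},{"linear":[-0.059,-0.002,0],"twist":0,"claw":1},{"linear":[-0.059,-0.002,0],"twist":0,"claw":1},{"linear":[-0.059,-0.002,0],"twist":0,"claw":1}]'
python3 -m creep '[{"linear":[-0.059,-0.002,0],"twist":0,"claw":1},{"linear":[-0.059,-0.002,0],"twist":0,"claw":1},{"linear":[-0.059,-0.002,0],"twist":0,"claw":1},{"linear":[-0.059,-0.002,0],"twist":0,"claw":1},{"linear":[-0.059,-0.002,0],"twist":0,"claw":1}]'
python3 -m creep '[{"linear":[0,0,0],"twist":0,"claw":1}]'
python3 - <<'E'
from h import *
s,_=snap('wrist','w2.png'); snap('top','t2.png')
E
```

```text
time: 7.28
eef_pos: [0.6276, 0.2461, 0.104]
eef_rot: [3.141, -0.0, 1.399]
force: [1.1, -1.5, 0.3]
opening: 0.0851
grasp_force: 0.0
time: 7.9
eef_pos: [0.4935, 0.2694, 0.2347]
eef_rot: [3.14, -0.001, 1.398]
force: [-0.8, 0.5, 0.8]
opening: 0.0856
grasp_force: 0.0
time: 8.52
eef_pos: [0.4865, 0.0315, 0.2343]
eef_rot: [3.14, 0.0, 1.571]
force: [1.0, -0.3, 0.2]
opening: 0.0854
grasp_force: 0.0
time: 9.15
eef_pos: [0.4763, -0.2638, 0.2342]
eef_rot: [3.141, 0.0, 1.57]
force: [0.6, 0.6, 0.2]
opening: 0.0853
grasp_force: 0.0
time: 9.28
eef_pos: [0.4768, -0.2667, 0.2342]
eef_rot: [3.14, 0.003, 1.565]
force: [0.1, 1.1, -0.4]
opening: 0.0853
grasp_force: 0.0
```

View pics/w2.png

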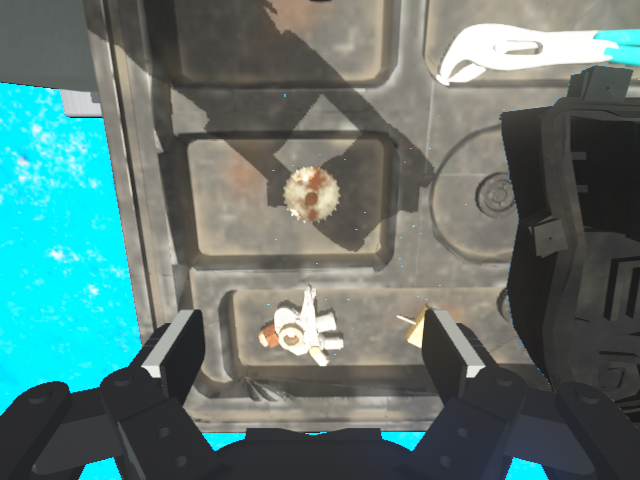

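View pics/t2.png

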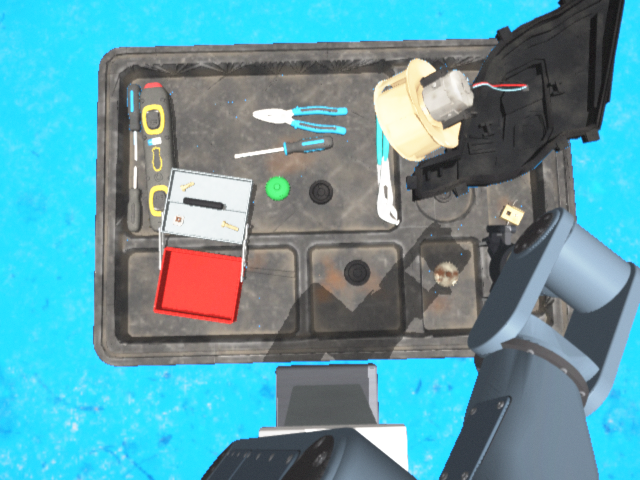

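The tray is open and resting back. The wrist view has the cap at (312,193), stud at (311,198), with clear room for the fingers on both x sides.

```bash
python3 - <<'E'
from h import *
s=bot.observe(); Rt=R.from_euler('xyz',s['eef_rot']).as_matrix()
print(s['eef_pos'],s['eef_rot'])
for u,v,z in((312,193,.022),(311,198,.028)):
    c=ray('wrist',u,v,z,s);print(c,Rt.T@(np.array([c[0],c[1],0])-s['eef_pos']))
E
```

```text
[ 0.47608643 -0.26202614  0.23370122] [-3.14108765e+00 -9.36794541e-04  1.56899705e+00]
[ 0.47526971 -0.24946439  0.022     ] [ 0.01234132 -0.00072129  0.23371328]
[ 0.47435139 -0.25308489  0.028     ] [ 0.00871918 -0.0016331   0.23371034]
```

```bash
python3 -m creep '[{"linear":[0.010,-0.001,0.05],"twist":0,"claw":1},{"linear":[0,0,0.06],"twist":0,"claw":1},{"linear":[0,0,0.06],"twist":0,"claw":1},{"linear":[0,0,0.04],"twist":0,"claw":1},{"linear":[0,0,0.015],"twist":0,"claw":1}]'
python3 -m creep '[{"linear":[0,0,0.01],"twist":0,"claw":1},{"linear":[0,0,0],"twist":0,"claw":1}]'
python3 -m creep '[{"linear":[0,0,0],"twist":0,"claw":-1},{"linear":[0,0,0],"twist":0,"claw":-1},{"linear":[0,0,0],"twist":0,"claw":-1},{"linear":[0,0,0],"twist":0,"claw":-1}]' 40
```

```text
time: 10.0
eef_pos: [0.4745, -0.2491, 0.007]
eef_rot: [-3.138, -0.003, 1.573]
force: [0.1, 0.7, -0.2]
opening: 0.0853
grasp_force: 0.0
time: 10.25
eef_pos: [0.4762, -0.2518, -0.0004]
eef_rot: [3.141, 0.001, 1.571]
force: [-0.7, -0.7, -0.0]
opening: 0.0854
grasp_force: 0.0
time: 10.75
eef_pos: [0.4762, -0.2523, 0.0006]
eef_rot: [3.14, 0.002, 1.571]
force: [-0.4, 0.9, 8.1]
opening: 0.0498
grasp_force: 40.1
```

Opening 49.8 mm is less than expected, so I'll lift a little and look.

```bash
python3 -m creep '[{"linear":[0,0,-0.01],"twist":0,"claw":-1},{"linear":[0,0,-0.02],"twist":0,"claw":-1},{"linear":[0,0,-0.03],"twist":0,"claw":-1},{"linear":[0,0,-0.03],"twist":0,"claw":-1},{"linear":[0,0,0],"twist":0,"claw":-1}]'
python3 - <<'E'
from h import *
s,a=snap('wrist','w3.png'); _,b=snap('side','s3.png')
cv2.imwrite('pics/c3.png',np.hstack([a[120:480,120:520],cv2.resize(b[300:480,160:360],None,fx=2,fy=2,interpolation=2)])[:,:,::-1])
E
```

```text
time: 11.38
eef_pos: [0.477, -0.253, 0.0916]
eef_rot: [3.137, 0.004, 1.571]
force: [0.6, -1.0, -0.1]
opening: 0.0495
grasp_force: 40.9
```

View pics/c3.png

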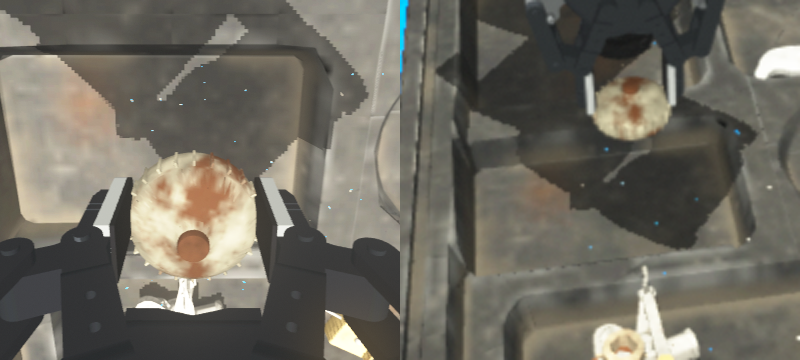

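The cap sits firmly between the pads. Carrying it over the box.

```bash
python3 -m creep '[{"linear":[0,0,-0.05],"twist":0,"claw":-1},{"linear":[0,0,-0.04],"twist":0,"claw":-1},{"linear":[0.053,-0.0015,0],"twist":0,"claw":-1},{"linear":[0.053,-0.0015,0],"twist":0,"claw":-1},{"linear":[0.053,-0.0015,0],"twist":0,"claw":-1}]'
python3 -m creep '[{"linear":[0.053,-0.0015,0],"twist":0,"claw":-1},{"linear":[0.053,-0.0015,0],"twist":0,"claw":-1},{"linear":[0.053,-0.0015,0],"twist":0,"claw":-1},{"linear":[0.053,-0.0015,0],"twist":0,"claw":-1},{"linear":[0.053,-0.0015,0],"twist":0,"claw":-1}]'
python3 -m creep '[{"linear":[0.053,-0.0015,0],"twist":0,"claw":-1},{"linear":[0.053,-0.0015,0],"twist":0,"claw":-1},{"linear":[0,0,0],"twist":0.17,"claw":-1},{"linear":[0,0,0],"twist":0,"claw":-1}]'
```

```text
time: 12.1
eef_pos: [0.4701, -0.0912, 0.1778]
eef_rot: [-3.139, -0.001, 1.57]
force: [0.4, 0.5, -0.1]
opening: 0.0494
grasp_force: 41.2
time: 12.72
eef_pos: [0.4626, 0.1737, 0.1777]
eef_rot: [-3.139, 0.0, 1.571]
force: [1.6, 0.6, -1.8]
opening: 0.0498
grasp_force: 41.2
time: 13.22
eef_pos: [0.4594, 0.2785, 0.1775]
eef_rot: [-3.139, 0.002, 1.404]
force: [-0.8, -0.2, 0.3]
opening: 0.0492
grasp_force: 41.2
```

```bash
python3 -m creep '[{"linear":[0,0.002,0.05],"twist":0,"claw":-1},{"linear":[0,0,0.05],"twist":0,"claw":-1},{"linear":[0,0,0.04],"twist":0,"claw":-1},{"linear":[0,0,0.02],"twist":0,"claw":-1},{"linear":[0,0,0.007],"twist":0,"claw":-1}]'
python3 -m creep '[{"linear":[0,0,0.003],"twist":0,"claw":-1},{"linear":[0,0,0],"twist":0,"claw":-1}]'
```

```text
time: 13.85
eef_pos: [0.4615, 0.2765, 0.01]
eef_rot: [-3.138, 0.002, 1.401]
force: [0.2, -0.2, 0.7]
opening: 0.0495
grasp_force: 41.2
time: 14.1
eef_pos: [0.4631, 0.2778, 0.0095]
eef_rot: [3.141, -0.001, 1.401]
force: [-0.1, -0.5, 0.0]
opening: 0.0496
grasp_force: 41.2
```

```bash
python3 -m creep '[{"linear":[0,0,0.003],"twist":0,"claw":-1},{"linear":[0,0,0],"twist":0,"claw":0.65},{"linear":[0,0,0],"twist":0,"claw":0.65},{"linear":[0,0,0],"twist":0,"claw":0.65},{"linear":[0,0,0],"twist":0,"claw":0.65}]'
python3 -m creep '[{"linear":[0,0,-0.04],"twist":0,"claw":0.65},{"linear":[0,0,-0.06],"twist":0,"claw":0.65},{"linear":[0,0,-0.06],"twist":0,"claw":1},{"linear":[0,0,-0.06],"twist":0,"claw":1},{"linear":[0,0,0],"twist":0,"claw":1}]'
python3 - <<'E'
from h import *
s,_=snap('wrist','w4.png'); print(s['eef_pos'],s['eef_rot'])
E
```

```text
time: 14.72
eef_pos: [0.4626, 0.2779, 0.006]
eef_rot: [3.141, -0.0, 1.401]
force: [0.0, -0.3, 0.4]
opening: 0.0707
grasp_force: 0.0
time: 15.35
eef_pos: [0.4657, 0.2791, 0.2312]
eef_rot: [3.131, -0.006, 1.401]
force: [0.2, 0.0, -0.6]
opening: 0.0853
grasp_force: 0.0
[0.46566184 0.27909455 0.23122317] [ 3.1309376  -0.00592441  1.4010714 ]
```

View pics/w4.png

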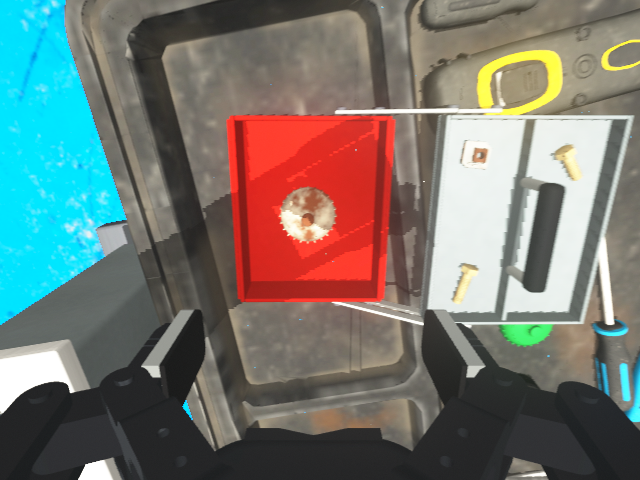

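The cap lies flat in mid-compartment at (308,214), and the tray is still open with its handle at (545,237). Going back to the handle.

```bash
python3 -m creep '[{"linear":[-0.004,0.056,0],"twist":0,"claw":1},{"linear":[0,0.056,0],"twist":0,"claw":1},{"linear":[0,0.056,0],"twist":0,"claw":1},{"linear":[0,0,0.05],"twist":0,"claw":1},{"linear":[0,0,0.04],"twist":0,"claw":1}]'
python3 -m creep '[{"linear":[0,0,0.025],"twist":0,"claw":1},{"linear":[0,0,0.0125],"twist":0,"claw":1},{"linear":[0,0,0],"twist":0,"claw":1}]'
```

```text
time: 16.02
eef_pos: [0.6262, 0.2445, 0.1315]
eef_rot: [-3.137, 0.002, 1.4]
force: [-0.3, -0.7, 0.0]
opening: 0.0852
grasp_force: 0.0
time: 16.4
eef_pos: [0.6262, 0.2452, 0.0964]
eef_rot: [-3.138, 0.001, 1.401]
force: [0.9, -0.5, 0.2]
opening: 0.0852
grasp_force: 0.0
```

```bash
python3 -m creep '[{"linear":[0.001,0.0015,-0.005],"twist":0,"claw":1},{"linear":[0,0,0],"twist":0,"claw":-1},{"linear":[0,0,0],"twist":0,"claw":-1},{"linear":[0,0,0],"twist":0,"claw":-1},{"linear":[0,0,0],"twist":0,"claw":-1}]' 60
python3 -m creep '[{"linear":[0,0,0],"twist":0,"claw":-1},{"linear":[0,0,0],"twist":0,"claw":-1},{"linear":[0,0,0],"twist":0,"claw":-1}]'
```

```text
time: 17.02
eef_pos: [0.6278, 0.2464, 0.1034]
eef_rot: [-3.139, 0.0, 1.4]
force: [-0.2, -0.1, 14.9]
opening: 0.0128
grasp_force: 60.0
time: 17.4
eef_pos: [0.628, 0.2464, 0.1037]
eef_rot: [-3.139, 0.0, 1.401]
force: [-4.7, 0.9, 5.7]
opening: 0.0129
grasp_force: 59.0
```

Gripped. Reversing the arc.

```bash
python3 -m creep '[{"linear":[0,-0.0103,-0.0143],"twist":0,"claw":-1},{"linear":[0,-0.0129,-0.0121],"twist":0,"claw":-1},{"linear":[0,-0.015,-0.0093],"twist":0,"claw":-1},{"linear":[0,-0.0165,-0.0062],"twist":0,"claw":-1}]'
python3 -m creep '[{"linear":[0,-0.0174,-0.0029],"twist":0,"claw":-1},{"linear":[0,-0.0176,0.0006],"twist":0,"claw":-1},{"linear":[0,-0.0172,0.004],"twist":0,"claw":-1},{"linear":[0,-0.0161,0.0073],"twist":0,"claw":-1}]'
python3 -m creep '[{"linear":[0,-0.0143,0.0103],"twist":0,"claw":-1},{"linear":[0,-0.0121,0.0129],"twist":0,"claw":-1},{"linear":[0,-0.0093,0.015],"twist":0,"claw":-1},{"linear":[0,-0.005,0.0145],"twist":0,"claw":-1},{"linear":[0,0,0],"twist":0,"claw":-1}]'
```

```text
time: 17.9
eef_pos: [0.5742, 0.2557, 0.1459]
eef_rot: [3.141, -0.0, 1.401]
force: [1.8, 0.7, -9.5]
opening: 0.0125
grasp_force: 58.4
time: 18.4
eef_pos: [0.508, 0.2672, 0.1376]
eef_rot: [3.138, -0.001, 1.401]
force: [4.9, -0.5, -6.5]
opening: 0.013
grasp_force: 59.2
time: 19.02
eef_pos: [0.4658, 0.2745, 0.0836]
eef_rot: [-3.139, 0.0, 1.401]
force: [-2.7, 3.4, -2.8]
opening: 0.0132
grasp_force: 59.7
```

```bash
python3 -m creep '[{"linear":[0,-0.0005,0.0035],"twist":0,"claw":-1},{"linear":[0,0,0],"twist":0,"claw":-1}]'
python3 -m creep '[{"linear":[0,0,0],"twist":0,"claw":1},{"linear":[0,0,0],"twist":0,"claw":1},{"linear":[0,0,0],"twist":0,"claw":1},{"linear":[0,0,0],"twist":0,"claw":1},{"linear":[0,0,0],"twist":0,"claw":1}]'
python3 -m creep '[{"linear":[0,0,-0.03],"twist":0,"claw":1},{"linear":[0,0,-0.05],"twist":0,"claw":1},{"linear":[0,0,-0.05],"twist":0,"claw":1},{"linear":[0,0,-0.025],"twist":0,"claw":1},{"linear":[0,0,0],"twist":0,"claw":1}]'
python3 - <<'E'
from h import *
_,a=snap('wrist','w5.png'); _,b=snap('side','s5.png')
cv2.imwrite('pics/c5.png',np.hstack([a[60:360,180:480],cv2.resize(b[150:270,190:310],(300,300),interpolation=2)])[:,:,::-1])
E
```

```text
time: 19.27
eef_pos: [0.4655, 0.2745, 0.0819]
eef_rot: [-3.139, -0.0, 1.401]
force: [-4.9, 3.3, 7.3]
opening: 0.0128
grasp_force: 61.0
time: 19.9
eef_pos: [0.4674, 0.2739, 0.08]
eef_rot: [-3.142, 0.0, 1.401]
force: [0.4, -1.2, 0.2]
opening: 0.0853
grasp_force: 0.0
time: 20.52
eef_pos: [0.4685, 0.2745, 0.2372]
eef_rot: [3.137, -0.002, 1.401]
force: [0.5, -0.1, -0.8]
opening: 0.0851
grasp_force: 0.0
```

View pics/c5.png

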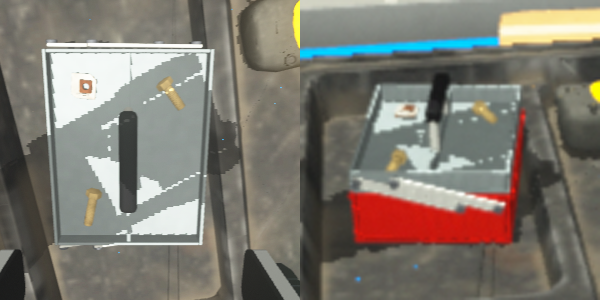

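The tray is seated on the box as in the first picture, and the gripper is clear above it. Handing in.

```bash
python3 -m creep '[{"linear":[0,0,0],"twist":0,"claw":1},{"linear":[0,0,0],"twist":0,"claw":1},{"linear":[0,0,0],"twist":0,"claw":1}]'; python3 -c "from bench import bot; print(bot.hand_in())"
```

```text
time: 21.0
eef_pos: [0.467, 0.2739, 0.2343]
eef_rot: [-3.14, 0.001, 1.401]
force: [-0.2, -0.2, -1.0]
opening: 0.0857
grasp_force: 0.0
the job is handed in; nothing more can be done
None
```

The cream cap is in the red box's compartment with the tray closed over it, the black caps were not touched, and the job was handed in at about 21 s; the hand-in gave no verdict.

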